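Set out the tasting counter: pull out the boards, build the sample stand

ROBOT

A 6-joint arm with a two-finger parallel gripper is mounted at the origin on the work surface. World frame = base frame: x ahead of the robot, y to its left, z up, the work surface at z = 0. Lengths are in mm, angles in rad, forces in N, time in s.
With the tool pointing down it reaches from about 250 to 800 mm from the base axis. Payload 3.9 kg.
Tool frame: the origin (TCP) lies at the very end of the fingers, on their centre line; the grasp point (between the pads) lies 19 mm behind it; z points along the fingers, y is the line along which they close (so a half turn about z gives the same grasp; the last joint's range is limited). The gripper opens to 85 mm and grips with 20 to 120 N. Pads are 22 mm wide; open, the fingers measure 114 mm over their backs; the gripper's body (76 mm by 85 mm) begins 54 mm behind the grasp point. The pads swing forward as they close: fully open they stand 13 mm farther back than shut.
Start: joints at [-1.195, 0.26, -0.138, 1.173, 0, 1.571], TCP at [192.679, -488.355, 231.304] pointing down, gripper open.
Joint ranges: [-2.78, 2.78], [-0.83, 1.72], [-1.28, 1.37], [-1.9, 2.12], [-1.57, 1.48], [-3.14, 3.14]. Speed limits (rad/s): [2.57, 2.57, 3.14, 3.14, 3.14, 3.14].

INTERFACE

Orientations are given as a unit quaternion [w, x, y, z].
In Python, from cell import arm, vision gives the robot as it stands. The module is installed in compiled form; this text tells all that it offers.
- The arm moves only by the shell command python3 -m inch 'ROWS' [OPENING] [FORCE]. ROWS is JSON, a list of rows, each a list of 6 numbers: the shift along the tool's x, y, z in m, then the turn, a rotation vector about the tool's x, y, z in degrees. In form: [[dx, dy, dz, wx, wy, wz], ...]. A call has 1 to 5 rows; each row is the pose to reach, as a shift and turn from the pose commanded when the call began, along the tool's axes at that moment; what a row does not reach only later rows make up. A row lasts 1/10 s, in which the tool goes at most 50 mm and 8.59 degrees, less where a joint would pass 70% of its speed; a pose out of reach is approached as far as the arm can. A call with a gripper value outside its range is refused whole. OPENING is the finger opening in m, from 0 to 0.0854, set as the call begins (- or left out, the last holds). The fingers move at their own pace and stop on an object; FORCE is the grip in N (left out, the last holds). Time passes only in rows, so rows that repeat a pose let the fingers close. It gives the time, the measured TCP pose, the force, the opening and the grip force at its end, in the units of the state.
- arm.sense(): the state, without advancing time (a new reading comes with each control period).
- vision.grab_frame(name): name is "scene" or "top" or "wrist"; returns the picture (420x560x3 uint8, red, green, blue); there is no depth.
- vision.calibration(name): a dict with "fx", "fy", "cx", "cy" (pixels), "R" (3x3) and "t" (3): a world point X has camera coordinates R X + t; the wrist camera has in their place "tool_from_camera" (4x4, takes a point from camera to tool coordinates, whose origin is the TCP and whose axes are the flange's). Camera axes: x right, y down, z forward; pixel columns grow to the right and rows downward; lengths in mm; the calibration is good to about 2 mm. A picture is of the moment at which its call begins: read the wrist's pose just before it. calibration takes no time and is no camera call.
- arm.close_job(): hands the job in; it is judged then, once.
The state is a dict: "time": time; "q": joint angles; "joint_vel": joint speeds; "joint_torque": joint torques, N m; "tcp_pos": TCP position; "tcp_rot": TCP orientation; "contact_force": force on the tool from outside, world axes, zero at the start; "ft_torque": the same for the moment, N m; "finger_gap": finger opening in mm; "finger_force": force on a finger pad.
Only numpy, scipy, OpenCV 4.12 (cv2) and the standard library are available. Lean on these libraries where they do the work, as an engineer would, in place of code of your own. Each camera call takes 0.05 s, during which the arm holds its last target. There are 200 camera calls.

TASK

Set out the tasting counter. First bring both flat boards, which have been pushed back under the hood of the low bay, forward along their lanes until each is up against the front stop: only their front ends show, so press down on top of one and drag it out. Then build the sample stand on the spigot of the stand board: seat every tier that is there flange down and fully home, one on another, the largest at the bottom and the smallest uppermost, and seat the cap on top; leave the boards up against the stop and everything else on the counter as it is.

Things in the scene. Friction and masses are not known exactly. Their poses are not given: they have to be found in the camera images.
- bay: Fixed low bay, place and yaw vary: two lanes between dark steel rails 10 mm high, a wooden hood over the rear. Origin on the table below the middle of the hood's front edge; x runs along the lanes to the rear (away from the robot), y left, z up. Lane centre lines at y = +60 and -60 mm, each about 110 mm wide, floored with a slippery white liner 2 mm thick on which the boards slide.
- bay_hood (a point): Middle of the front edge of the hood's top. The hood is 250 mm wide, reaches 185 mm to the rear from here, underside 45 mm and top 60 mm above the table, side and rear walls closed.
- bay_stop (a point): Middle of the front stop (a dark steel bar 10 mm high across both lanes): top edge of the face that the boards come up against, 200 mm in front of the hood's front edge.
- stand_board: Loose flat wooden board 210 (x, along the lane) x 104 x 14 mm, about 300 g, lying in one of the lanes (varies), pushed back so that only its front 60 to 85 mm shows. Origin at the centre of its underside, z up; front end at x = -105 mm, towards the robot. A spigot in the middle of its top. Up against the stop its origin is 95 mm in front of the hood's front edge.
- board_spigot (a point): Foot of the stand board's spigot, on its axis, at the board's top face (16 mm above the table). The spigot is 34 mm across tapering to 24 mm, 11 mm high, and under the hood at first.
- tasting_tray: Loose flat wooden board in the other lane, same size and weight as the stand board and pushed back in the same way, with two round flat metal inlays on top instead of the spigot. Origin at the centre of its underside, x along the lane; front end at x = -105 mm, towards the robot. Pressing down with about 10 N is enough to drag either board.
- tier_large_mid (a point): Wooden tier, may be absent: round flange 120 mm across, 12 mm thick, face down; round body 50 mm across up to 46 mm (hold it there); on top a spigot 34 mm across tapering to 24, 11 mm high. Under it a recess 37 mm across, 12 mm deep, fits over such a spigot. 57 mm tall in all, 260 g. This point is on its axis half-way up, 28.5 mm above the underside; z is the axis.
- tier_medium_mid (a point): Wooden tier, may be absent: round flange 106 mm across, 12 mm thick, face down; round body 50 mm across up to 46 mm (hold it there); on top a spigot 34 mm across tapering to 24, 11 mm high. Under it a recess 37 mm across, 12 mm deep, fits over such a spigot. 57 mm tall in all, 230 g. This point is on its axis half-way up, 28.5 mm above the underside; z is the axis.
- tier_small_mid (a point): Wooden tier, may be absent: round flange 92 mm across, 12 mm thick, face down; round body 50 mm across up to 46 mm (hold it there); on top a spigot 34 mm across tapering to 24, 11 mm high. Under it a recess 37 mm across, 12 mm deep, fits over such a spigot. 57 mm tall in all, 200 g. This point is on its axis half-way up, 28.5 mm above the underside; z is the axis.
- tier_tiny_mid (a point): Wooden tier, may be absent: round flange 78 mm across, 12 mm thick, face down; round body 50 mm across up to 46 mm (hold it there); on top a spigot 34 mm across tapering to 24, 11 mm high. Under it a recess 37 mm across, 12 mm deep, fits over such a spigot. 57 mm tall in all, 180 g. This point is on its axis half-way up, 28.5 mm above the underside; z is the axis.
- top_cap_mid (a point): Wooden cap of the stand, always there: the same 50 mm body and underside recess as the tiers, but a flange 66 mm across and a low domed top with no spigot; 52 mm tall in all, 170 g. This point is on its axis half-way up, 26 mm above the underside; z is the axis.
- tea_tin: Bystander, to be left alone: round paper-labelled tin, 76 mm across, 110 mm tall. Origin at the centre of its underside.
- amber_jar: Bystander, to be left alone: amber jar with black lid, 68 mm across, 100 mm tall. Origin at the centre of its underside.
- red_carton: Bystander, to be left alone: red carton 120 x 90 x 50 mm. Origin at the centre of its underside.
- kraft_carton: Bystander, to be left alone: brown carton 120 x 80 x 60 mm. Origin at the centre of its underside.
- serving_spoon: Bystander, to be left alone: dark wooden spoon, 170 mm long. Origin at the centre of its underside.
- sample_bowl: Bystander, to be left alone: small white bowl, 84 mm across, 35 mm tall, on top of the bay's hood. Origin at the centre of its underside.
- spice_tin: Bystander, to be left alone: low round tin, 60 mm across, 45 mm tall, on top of the bay's hood. Origin at the centre of its underside.
Mind the look-alikes: they are no part of the job. Leave any yellow look-alike of the part that bears tier_large_mid alone. Leave any turquoise look-alike of the part that bears tier_tiny_mid alone.

How it is judged:
By the outcome, as a careful person would: the job done as asked, in the order asked, and still so for the second after the job is handed in, with the robot touching nothing.
Of tier_large, tier_medium, tier_small, tier_tiny only 3 to 4 are there at a start; the rules pass over those that are not, and their reading is None.
At some moment in a run one of tier_large, tier_medium, tier_small, tier_tiny, top_cap may be knocked a few centimetres aside while the robot is not near it.
It also fails if it takes over 210 s, if anything falls off the work surface, if the arm or the gripper's body presses on something with over 40 N, if the wrist force passes 120 N, or if a joint passes its speed limit or range.

## Working session

There is one attempt and no reset: what is moved stays moved. The work goes in short steps, Python scripts to look and compute and a shell command to move; the robot and the scene stay as the last step left them, time stands still between calls to the robot, and variables do not carry over. Pictures are saved under pics/ and viewed, at most 17 in all, crops included, and the job is handed in when it is done.

```bash
mkdir -p pics; python3 - <<'E'
from cell import arm, vision
import cv2,numpy as np
for n in("top","scene"):
    cv2.imwrite(f"pics/{n}0.png",vision.grab_frame(n)[:,:,::-1])
    c=vision.calibration(n);print(n,{k:np.round(v,4).tolist() for k,v in c.items()})
print({k:np.round(v,4).tolist() for k,v in vision.calibration("wrist").items()})
print(arm.sense())
E
```

```text
top {'fx': 541.2619, 'fy': 541.2619, 'cx': 278.146, 'cy': 214.426, 'R': [[0.0149, -0.9998, 0.0127], [-0.9982, -0.0157, -0.0582], [0.0583, -0.0118, -0.9982]], 't': [8.0203, 470.646, 1855.5296]}
scene {'fx': 398.7798, 'fy': 398.7798, 'cx': 279.6062, 'cy': 203.8958, 'R': [[0.8725, 0.4883, -0.0167], [0.2557, -0.4855, -0.836], [-0.4163, 0.7252, -0.5485]], 't': [-428.8617, -60.5419, 1551.2431]}
{'fx': 292.4123, 'fy': 292.4123, 'cx': 275.5113, 'cy': 202.2234, 'tool_from_camera': [[-0.0003, -0.9619, -0.2734, 69.5407], [1.0, -0.0001, -0.0009, 0.3485], [0.0009, -0.2734, 0.9619, -142.784], [0.0, 0.0, 0.0, 1.0]]}
{'time': 0.1, 'q': array([-1.19501419e+00,  2.60622598e-01, -1.39263132e-01,  1.17271260e+00,
       -1.10843757e-05,  1.57079945e+00]), 'joint_vel': array([ 0.00036575, -0.00068676,  0.0044621 ,  0.00054429,  0.00073164,
       -0.00052989]), 'joint_torque': array([-9.07093818e-04, -4.06509018e+01,  2.54527634e+01,  1.00780503e-02,
       -5.89796355e-05,  6.30299695e-06]), 'tcp_pos': array([ 192.44065162, -487.78136201,  230.5371816 ]), 'tcp_rot': array([-8.84106567e-04,  9.82400233e-01,  1.86785895e-01, -1.73741436e-04]), 'contact_force': array([ 0.09324471, -0.10949811,  0.08624784]), 'ft_torque': array([ 0.01502578,  0.01839251, -0.04866621]), 'finger_force': 0.0, 'finger_gap': 85.71782661921625}
```

View pics/top0.png

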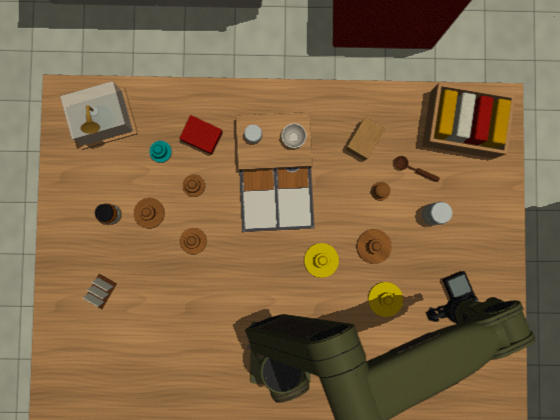

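View pics/scene0.png

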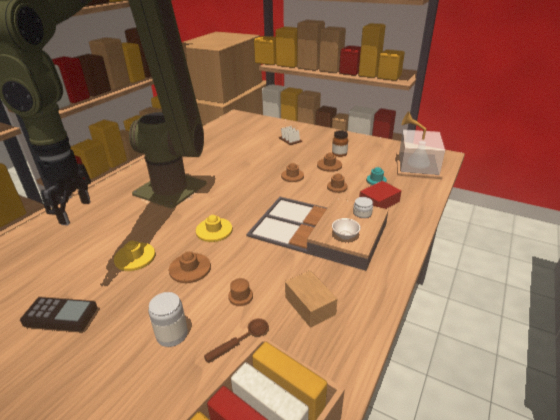

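The top view shows brown tiers at about (149,212), (194,185), (193,241) and (374,247), with the cap at (381,190). The yellow and turquoise look-alikes are separate from these. The bay is at x 240–313, with the stop at row 230 and the hood edge at row 168. The board fronts show at (258,180) and (293,178), and there is something grey at (292,168).

```bash
cat > h.py <<'E'
from cell import arm, vision
import cv2,numpy as np
from scipy.spatial.transform import Rotation as Rn
def state():
    s=arm.sense();q=s['tcp_rot'];return s,Rn.from_quat([q[1],q[2],q[3],q[0]]).as_matrix()
def cam(n):
    c=vision.calibration(n);K=np.array([[c['fx'],0,c['cx']],[0,c['fy'],c['cy']],[0,0,1]])
    if n!='wrist':return K,c['R'],c['t']
    s,R=state();T=c['tool_from_camera'];Rw=R@T[:3,:3];p=R@T[:3,3]+s['tcp_pos'];return K,Rw.T,-Rw.T@p
def plane(C,uv,z):
    K,R,t=C;d=R.T@np.linalg.solve(K,[uv[0],uv[1],1]);o=-R.T@t;return o+d*(z-o[2])/d[2]
def pix(C,X):
    K,R,t=C;v=K@(R@np.array(X,float)+t);return v[:2]/v[2]
def shot(n,name=None):
    C=cam(n);im=vision.grab_frame(n)
    if name:cv2.imwrite(f'pics/{name}.png',im[:,:,::-1])
    return C,im
def blobs(im,lo,hi,amin=60):
    m=cv2.inRange(cv2.cvtColor(im,cv2.COLOR_RGB2HSV),np.array(lo),np.array(hi))
    m=cv2.morphologyEx(m,cv2.MORPH_CLOSE,np.ones((5,5)))
    return [c for c in cv2.findContours(m,0,1)[0] if cv2.contourArea(c)>amin]
def tool(p,z_or=None):
    s,R=state();print('tool shift m',np.round(R.T@(np.array(p)-s['tcp_pos'])/1000,4))
def show():
    s,R=state();print('t',round(s['time'],2),'tcp',np.round(s['tcp_pos'],1),'x',np.round(R[:,0],3),'y',np.round(R[:,1],3),'z',np.round(R[:,2],3),'F',np.round(s['contact_force'],1),'gap',round(s['finger_gap'],1),round(s['finger_force'],1),'q',np.round(s['q'],2))
E
python3 - <<'E'
from h import *
C=cam('top');im=cv2.imread('pics/top0.png')[:,:,::-1].copy();hsv=cv2.cvtColor(im,cv2.COLOR_RGB2HSV)
for uv in[(149,225),(193,252),(190,193),(374,259),(378,195),(258,180),(293,180),(340,330),(100,250),(292,169)]:print(uv,hsv[uv[1],uv[0]])
for i,(u,v) in enumerate([(149,212),(194,185),(193,241),(374,247),(381,190)]):
    S=im[v-25:v+25,u-25:u+25]
    for c in blobs(S,(0,100,0),(13,255,165),60):
        (x,y),(w,h),a=cv2.fitEllipse(c);p=plane(C,(x+u-25,y+v-25),12);print(i,np.round(p),'dia',round(w/541*1850,0),round(h/541*1850))
print('stop corners',[np.round(plane(C,q,10)) for q in((244,229),(311,228))],'hood',[np.round(plane(C,q,60)) for q in((237,168),(311,165))])
show()
cv2.imwrite('pics/topc.png',cv2.resize(im[100:260,130:410,::-1],None,fx=2.8,fy=2.8,interpolation=2))
E
```

```text
(149, 225) [ 14 187 120]
(193, 252) [ 14 190 130]
(190, 193) [ 14 189 112]
(374, 259) [ 15 184 126]
(378, 195) [ 14 180  68]
(258, 180) [ 14 181 137]
(293, 180) [ 14 183 135]
(340, 330) [120  21  12]
(100, 250) [ 16 140 157]
(292, 169) [60  4 65]
stop corners [array([418., 132.,  10.]), array([425., -99.,  10.])] hood [array([623., 157.,  60.]), array([637., -93.,  60.])]
t 0.1 tcp [ 192.4 -487.8  230.5] x [ 0.93   0.367 -0.   ] y [ 0.367 -0.93  -0.002] z [-0.001  0.002 -1.   ] F [ 0.1 -0.1  0.1] gap 85.7 0.0 q [-1.2   0.26 -0.14  1.17 -0.    1.57]
```

View pics/topc.png

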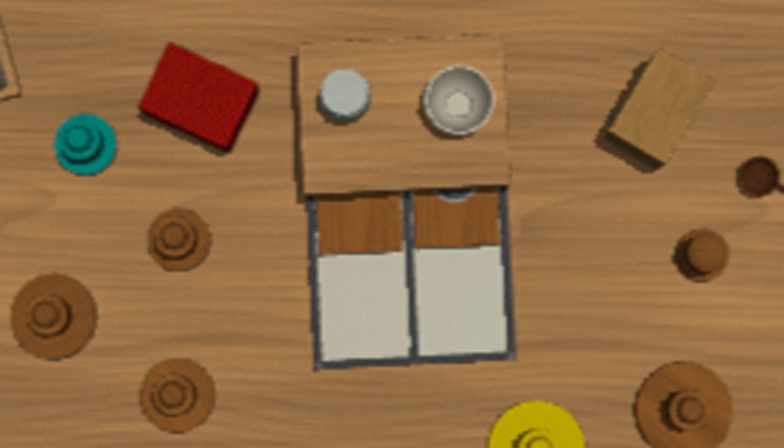

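The right lane's board shows a grey inlay under the hood edge (crop 455,192), so it is the tray. The stand board is therefore in the left lane.

```bash
cat >> h.py <<'E'
def tiers(n='top'):
    C,im=shot(n);out=[]
    for c in blobs(im,(8,166,0),(20,255,255),80):
        if len(c)<8:continue
        (x,y),r=cv2.minEnclosingCircle(c);p=plane(C,(x,y),12)
        f=C[0][0,0]; dep=(C[1]@p+C[2])[2];M=cv2.moments(c);q=plane(C,(M['m10']/M['m00'],M['m01']/M['m00']),12)
        print('uv',round(x),round(y),'p',np.round(p[:2]),'cent',np.round(q[:2]),'dia',round(2*r*dep/f),'area dia',round(2*(cv2.contourArea(c)/np.pi)**.5*dep/f))
E
python3 - <<'E'
from h import *
tiers()
C=cam('top')
f=lambda u,v:(130+u/2.8,100+v/2.8)
for nm,(u,v),z in[('stopL',(316,363),10),('stopR',(514,353),10),('hoodL',(303,191),60),('hoodR',(508,184),60),('Lboard front L',(321,254),16),('Lb front R',(405,251),16),('Rb frontL',(416,248),16),('RbR',(498,246),16),('linerL stop',(322,360),10),('linerR',(506,352),10)]:
    print(nm,np.round(plane(C,f(u,v),z),0))
E
```

```text
uv 374 246 p [ 366. -316.] cent [ 366. -316.] dia 119 area dia 115
uv 193 241 p [375. 308.] cent [376. 307.] dia 91 area dia 87
uv 149 213 p [470. 462.] cent [470. 462.] dia 104 area dia 101
uv 380 190 p [ 560. -338.] cent [ 559. -338.] dia 64 area dia 60
uv 193 185 p [567. 310.] cent [567. 310.] dia 76 area dia 73
uv 258 179 p [593.  87.] cent [592.  87.] dia 115 area dia 90
uv 292 178 p [600. -33.] cent [597. -32.] dia 117 area dia 84
uv 416 170 p [ 633. -463.] cent [ 642. -446.] dia 166 area dia 58
uv 90 119 p [792. 673.] cent [773. 675.] dia 95 area dia 51
uv 492 122 p [ 807. -730.] cent [ 766. -724.] dia 185 area dia 50
uv 444 114 p [ 833. -561.] cent [ 802. -543.] dia 182 area dia 43
stopL [416. 136.  10.]
stopR [ 432. -108.   10.]
hoodL [622. 153.  60.]
hoodR [635. -95.  60.]
Lboard front L [551. 132.  16.]
Lb front R [556.  29.  16.]
Rb frontL [560.  15.  16.]
RbR [564. -86.  16.]
linerL stop [420. 129.  10.]
linerR [433. -98.  10.]
```

```bash
python3 -m inch '[[0.04,-0.02,0,0,0,0],[0.08,-0.04,0,0,0,0],[0.12,-0.06,0,0,0,0],[0.16,-0.08,0,0,0,0],[0.2,-0.1,0,0,0,0]]' 0 60 >/dev/null
python3 -m inch '[[0.04,-0.02,0,0,0,0],[0.08,-0.04,0,0,0,0],[0.12,-0.06,0,0,0,0],[0.16,-0.08,0,0,0,0],[0.2,-0.1,0,0,0,0]]' >/dev/null
python3 -m inch '[[0.04,-0.02,0,0,0,6],[0.08,-0.04,0,0,0,12],[0.12,-0.06,0.01,0,0,18.4],[0.141,-0.075,0.05,0,0,18.4],[0.141,-0.075,0.07,0,0,18.4]]'
python3 -c "
from h import *
show();shot('wrist','w1');C=cam('wrist');show()
for p in [(562,-35,16),(595,-33,16),(632,-31,60)]:print(pix(C,p))"
```

```text
time: 1.65
tcp_pos: [596.0, -30.7, 158.2]
tcp_rot: [-0.001, 1.0, 0.03, -0.001]
contact_force: [-0.6, -0.7, -0.9]
finger_gap: -0.1
finger_force: 0.0
t 1.65 tcp [596.  -30.7 158.2] x [ 0.998  0.059 -0.002] y [ 0.059 -0.998 -0.001] z [-0.002  0.001 -1.   ] F [-0.6 -0.7 -0.9] gap -0.1 0.0 q [-0.05  0.42 -0.09  1.06  0.    3.03]
t 1.7 tcp [592.7 -31.9 155.2] x [ 0.998  0.058 -0.008] y [ 0.058 -0.998 -0.001] z [-0.009  0.001 -1.   ] F [-1.3 -0.5 -0.9] gap -0.0 0.0 q [-0.05  0.42 -0.1   1.06  0.    3.03]
[276.9253225  220.10207287]
[276.86690234 188.61863911]
[277.21294512 156.98549267]
```

View pics/w1.png

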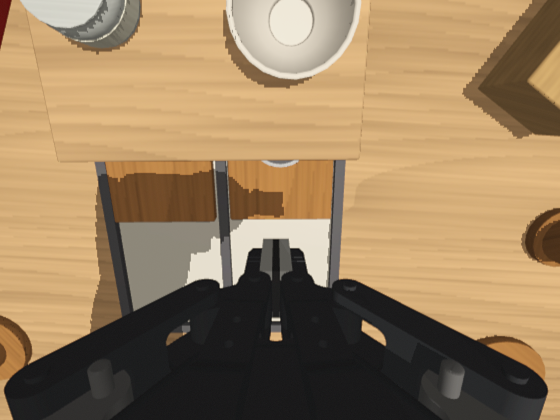

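The wrist view shows the tray's front end at row 219 and the hood edge at row 159, which match the predictions. I'll go down and press.

```bash
python3 -m inch '[[0,0,0.045,0,0,0],[0,0,0.09,0,0,0],[0,0,0.12,0,0,0],[0,0,0.132,0,0,0],[0,0,0.132,0,0,0]]' ; python3 -m inch '[[0,0,0.004,0,0,0],[0,0,0.006,0,0,0],[0,0,0.008,0,0,0],[0,0,0.008,0,0,0]]'; python3 -c "
from h import *
show()"
```

```text
time: 2.2
tcp_pos: [593.5, -34.2, 28.1]
tcp_rot: [-0.0, 1.0, 0.027, -0.002]
contact_force: [0.3, -0.6, 0.7]
finger_gap: -0.4
finger_force: 0.0
time: 2.6
tcp_pos: [595.6, -34.0, 22.1]
tcp_rot: [0.0, 1.0, 0.027, 0.001]
contact_force: [0.1, -0.1, -0.7]
finger_gap: -0.3
finger_force: 0.0
t 2.6 tcp [595.6 -34.   22.1] x [0.999 0.055 0.001] y [ 0.055 -0.999  0.   ] z [ 0.001 -0.    -1.   ] F [ 0.1 -0.1 -0.7] gap -0.3 0.0 q [-0.06  0.54 -0.29  0.74  0.    3.03]
```

```bash
python3 -m inch '[[0,0,0.003,0,0,0],[0,0,0.006,0,0,0],[0,0,0.007,0,0,0],[0,0,0.007,0,0,0]]'; python3 -m inch '[[0,0,0.001,0,0,0],[0,0,0.0015,0,0,0]]'
```

```text
time: 3.0
tcp_pos: [595.4, -34.0, 16.0]
tcp_rot: [0.0, 1.0, 0.027, 0.001]
contact_force: [-4.3, -0.6, 12.4]
finger_gap: -0.1
finger_force: 5.9
time: 3.2
tcp_pos: [595.5, -34.0, 16.0]
tcp_rot: [0.0, 1.0, 0.027, 0.001]
contact_force: [-6.6, 0.3, 24.7]
finger_gap: 0.1
finger_force: 12.3
```

```bash
python3 -m inch '[[-0.004,0,0,0,0,0],[-0.014,0,0,0,0,0],[-0.026,0,0,0,0,0],[-0.038,0,0,0,0,0],[-0.05,0,0,0,0,0]]';python3 -m inch '[[-0.012,0,0,0,0,0],[-0.024,0,0,0,0,0],[-0.036,0,0,0,0,0],[-0.046,0,0,0,0,0],[-0.05,0,0,0,0,0]]'; python3 -c "
from h import *
show();shot('wrist','w2')"
```

```text
time: 3.7
tcp_pos: [551.5, -36.9, 16.1]
tcp_rot: [0.0, 1.0, 0.027, 0.007]
contact_force: [4.7, -0.0, 9.2]
finger_gap: 0.2
finger_force: 5.1
time: 4.2
tcp_pos: [501.4, -39.7, 16.0]
tcp_rot: [0.0, 1.0, 0.027, 0.006]
contact_force: [5.5, 1.1, 10.7]
finger_gap: -0.1
finger_force: 5.4
t 4.2 tcp [501.4 -39.7  16. ] x [0.998 0.055 0.013] y [ 0.055 -0.998  0.001] z [ 0.013 -0.    -1.   ] F [ 5.5  1.1 10.7] gap -0.1 5.4 q [-0.08  0.41 -0.55  0.6   0.    3.01]
```

View pics/w2.png

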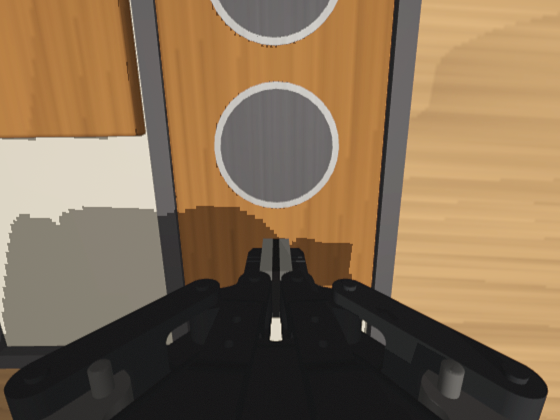

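The tray follows the tool. It has moved about 94 mm of roughly 130.

```bash
python3 -m inch '[[-0.01,0,0.0003,0,0,0],[-0.02,0,0.0003,0,0,0],[-0.026,0,0.0003,0,0,0],[-0.029,0,0.0003,0,0,0],[-0.031,0,0.0003,0,0,0]]'; python3 -m inch '[[-0.002,0,0,0,0,0],[-0.004,0,0,0,0,0],[-0.005,0,0,0,0,0]]';  python3 -m inch '[[-0.001,0,0,0,0,0],[-0.002,0,0,0,0,0],[-0.003,0,0,0,0,0],[-0.003,0,0,0,0,0]]'; python3 -c "
from h import *
show()"
```

```text
time: 4.75
tcp_pos: [472.4, -41.5, 16.0]
tcp_rot: [0.001, 1.0, 0.027, 0.008]
contact_force: [6.4, 0.3, 12.7]
finger_gap: -0.1
finger_force: 6.4
time: 5.05
tcp_pos: [467.7, -41.9, 16.0]
tcp_rot: [0.001, 1.0, 0.027, 0.008]
contact_force: [5.7, 0.4, 13.7]
finger_gap: 0.2
finger_force: 6.5
time: 5.45
tcp_pos: [464.7, -42.0, 16.0]
tcp_rot: [0.001, 1.0, 0.027, 0.008]
contact_force: [6.3, 0.2, 13.1]
finger_gap: -0.1
finger_force: 6.8
t 5.45 tcp [464.7 -42.   16. ] x [0.998 0.055 0.016] y [ 0.055 -0.998  0.002] z [ 0.016 -0.001 -1.   ] F [ 6.3  0.2 13.1] gap -0.1 6.8 q [-0.09  0.36 -0.64  0.56  0.    3.  ]
```

```bash
python3 -m inch '[[-0.001,0,0,0,0,0],[-0.002,0,0,0,0,0],[-0.003,0,0,0,0,0],[-0.004,0,0,0,0,0],[-0.004,0,0,0,0,0]]';python3 -m inch '[[-0.001,0,0.0004,0,0,0],[-0.002,0,0.0004,0,0,0],[-0.003,0,0.0004,0,0,0],[-0.004,0,0.0004,0,0,0],[-0.004,0,0.0004,0,0,0]]'; python3 -c "
from h import *
show();shot('wrist','w3')
for n in ('w2','w3'):
  g=cv2.imread(f'pics/{n}.png');m=(g.min(2)>185).astype(np.uint8)
  for c in cv2.findContours(m[:235],0,1)[0]:
    if cv2.contourArea(c)>1500: print(n,cv2.boundingRect(c))"
```

```text
time: 5.95
tcp_pos: [461.4, -42.3, 16.0]
tcp_rot: [0.001, 1.0, 0.027, 0.008]
contact_force: [7.5, 1.2, 12.0]
finger_gap: -0.0
finger_force: 6.0
time: 6.45
tcp_pos: [458.8, -42.5, 16.0]
tcp_rot: [0.001, 1.0, 0.027, 0.01]
contact_force: [8.6, 0.2, 12.8]
finger_gap: -0.1
finger_force: 6.3
t 6.45 tcp [458.8 -42.5  16. ] x [0.998 0.055 0.019] y [ 0.055 -0.998  0.002] z [ 0.019 -0.001 -1.   ] F [ 8.6  0.2 12.8] gap -0.1 6.3 q [-0.09  0.35 -0.66  0.54  0.    2.99]
w2 (0, 132, 156, 103)
w3 (0, 44, 157, 191)
```

View pics/w3.png

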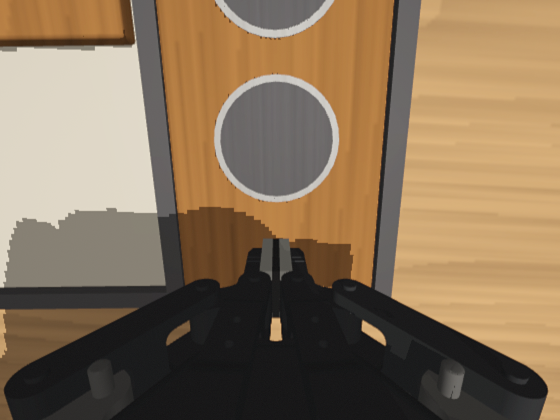

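```bash
python3 -m inch '[[0,0,-0.03,0,0,0],[0,0,-0.07,0,0,0],[0.03,-0.04,-0.08,0,0,0],[0.06,-0.085,-0.08,0,0,0],[0.07,-0.118,-0.08,0,0,0]]'; python3 -c "
from h import *
show();shot('wrist','w4');shot('top','t4')
g=cv2.imread('pics/t4.png');cv2.imwrite('pics/t4c.png',np.hstack([cv2.resize(g[140:240,225:325],(420,420),interpolation=2),cv2.resize(cv2.imread('pics/w4.png'),(380,285)).copy() if 0 else cv2.copyMakeBorder(cv2.resize(cv2.imread('pics/w4.png'),(380,285)),0,135,0,0,0)]))"
```

```text
time: 7.0
tcp_pos: [517.3, 56.6, 93.3]
tcp_rot: [-0.012, 0.999, 0.048, 0.002]
contact_force: [-0.7, -0.8, -0.1]
finger_gap: -0.1
finger_force: 0.0
t 7.0 tcp [517.3  56.6  93.3] x [0.995 0.096 0.005] y [ 0.096 -0.995 -0.023] z [ 0.002  0.023 -1.   ] F [-0.7 -0.8 -0.1] gap -0.1 0.0 q [ 0.09  0.35 -0.4   0.82  0.02  3.14]
```

View pics/t4c.png

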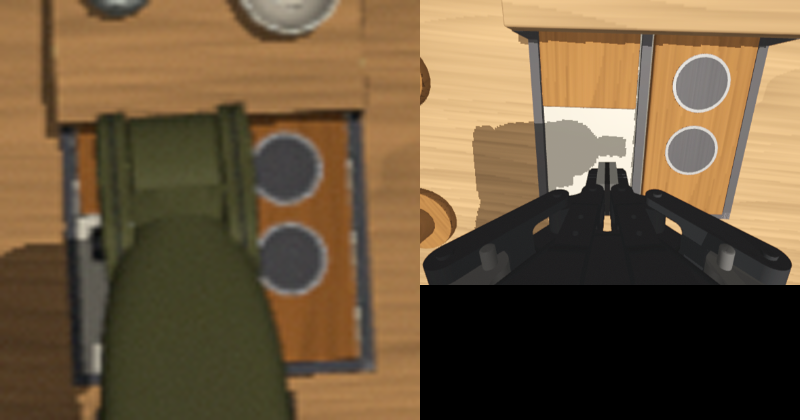

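The tray sits against the stop: the top crop shows no liner between the board and the bar. Joint 6 is at its limit, so I'll turn the tool by about −88° for the remaining work.

```bash
python3 -m inch '[[0,0,0,0,0,-8],[0,0,0,0,0,-16],[0,0,0,0,0,-24],[0,0,0,0,0,-32],[0,0,0,0,0,-40]]'>/dev/null; python3 -m inch '[[0,0,0,0,0,-8.5],[0,0,0,0,0,-17],[0,0,0,0,0,-25],[0,0,0,0,0,-33],[0,0,0,0,0,-41]]'>/dev/null;python3 -m inch '[[0,0,0,0,0,-3],[0,0,0,0,0,-6],[0,0,0,0,0,-6],[0,0,0,0,0,-6]]'; python3 -c "
from h import *
show();tool((586.5,82.5,60))"
```

```text
time: 8.5
tcp_pos: [513.2, 53.4, 91.9]
tcp_rot: [-0.009, 0.694, 0.72, 0.006]
contact_force: [-0.2, -0.7, 0.0]
finger_gap: 0.2
finger_force: 0.0
t 8.5 tcp [513.2  53.4  91.9] x [-0.038  0.999  0.021] y [ 0.999  0.038 -0.003] z [-0.003  0.021 -1.   ] F [-0.2 -0.7  0. ] gap 0.2 0.0 q [ 0.09  0.35 -0.4   0.82  0.02  1.62]
tool shift m [0.0257 0.0744 0.0322]
```

```bash
python3 -m inch '[[0.01,0.03,0.01,0,-1.2,-1],[0.0257,0.0744,0.03,0,-1.2,-1],[0.0257,0.0744,0.055,0,-1.2,-1],[0.0257,0.0744,0.069,0,-1.2,-1],[0.0257,0.0744,0.069,0,-1.2,-1]]'>/dev/null; python3 -m inch '[[0,0,0,0,0,0],[0,0,0,0,0,0]]'; python3 -c "
from h import *
show()"
```

```text
time: 9.2
tcp_pos: [587.8, 84.0, 24.7]
tcp_rot: [-0.0, 0.687, 0.727, 0.0]
contact_force: [-0.5, 0.4, -0.4]
finger_gap: 0.2
finger_force: 0.0
t 9.2 tcp [587.8  84.   24.7] x [-0.057  0.998  0.001] y [0.998 0.057 0.   ] z [ 0.     0.001 -1.   ] F [-0.5  0.4 -0.4] gap 0.2 0.0 q [ 0.14  0.53 -0.29  0.75  0.    1.66]
```

```bash
python3 -m inch '[[0,0,0.003,0,0,0],[0,0,0.006,0,0,0],[0,0,0.009,0,0,0],[0,0,0.01,0,0,0],[0,0,0.01,0,0,0]]'; python3 -m inch '[[0,0,0.001,0,0,0],[0,0,0.001,0,0,0]]'
```

```text
time: 9.7
tcp_pos: [587.5, 84.1, 16.0]
tcp_rot: [-0.0, 0.687, 0.727, 0.001]
contact_force: [-5.1, -0.6, 14.7]
finger_gap: 0.2
finger_force: 7.7
time: 9.9
tcp_pos: [587.6, 84.1, 16.0]
tcp_rot: [-0.0, 0.687, 0.727, 0.001]
contact_force: [-5.6, -1.0, 21.0]
finger_gap: 0.0
finger_force: 10.8
```

Drag about 128 mm along tool −y. This first stretch is 110 mm.

```bash
python3 -m inch '[[0,-0.004,0,0,0,0],[0,-0.014,0,0,0,0],[0,-0.026,0,0,0,0],[0,-0.038,0,0,0,0],[0,-0.05,0,0,0,0]]';python3 -m inch '[[0,-0.012,0.0003,0,0,0],[0,-0.024,0.0003,0,0,0],[0,-0.036,0.0003,0,0,0],[0,-0.048,0.0003,0,0,0],[0,-0.06,0.0003,0,0,0]]'; python3 -m inch '[[0,-0.005,0.0003,0,0,0],[0,-0.01,0.0003,0,0,0],[0,-0.014,0.0003,0,0,0],[0,-0.018,0.0003,0,0,0],[0,-0.02,0.0003,0,0,0]]'; python3 -m inch '[[0,-0.002,0,0,0,0],[0,-0.004,0,0,0,0],[0,-0.006,0,0,0,0],[0,-0.008,0,0,0,0],[0,-0.008,0,0,0,0]]'; python3 -c "
from h import *
show()"
```

```text
time: 10.4
tcp_pos: [543.6, 82.1, 16.0]
tcp_rot: [0.003, 0.687, 0.727, 0.005]
contact_force: [5.5, 0.7, 10.5]
finger_gap: 0.1
finger_force: 5.1
time: 10.9
tcp_pos: [485.0, 78.9, 16.0]
tcp_rot: [0.004, 0.687, 0.727, 0.006]
contact_force: [6.4, 0.0, 12.5]
finger_gap: 0.3
finger_force: 6.1
time: 11.4
tcp_pos: [466.0, 77.9, 16.0]
tcp_rot: [0.004, 0.687, 0.727, 0.006]
contact_force: [6.3, -0.3, 13.5]
finger_gap: -0.2
finger_force: 6.7
time: 11.9
tcp_pos: [458.1, 77.5, 16.0]
tcp_rot: [0.004, 0.687, 0.727, 0.006]
contact_force: [6.3, 0.4, 15.3]
finger_gap: 0.3
finger_force: 7.3
t 11.9 tcp [458.1  77.5  16. ] x [-0.057  0.998  0.002] y [0.998 0.057 0.015] z [ 0.015  0.003 -1.   ] F [ 6.3  0.4 15.3] gap 0.3 7.3 q [ 0.17  0.36 -0.64  0.55  0.    1.68]
```

```bash
python3 -m inch '[[0,-0.001,0,0,0,0],[0,-0.002,0,0,0,0],[0,-0.003,0,0,0,0],[0,-0.004,0,0,0,0],[0,-0.004,0,0,0,0]]';python3 -m inch '[[0,-0.001,0.0004,0,0,0],[0,-0.002,0.0004,0,0,0],[0,-0.003,0.0004,0,0,0],[0,-0.004,0.0004,0,0,0],[0,-0.004,0.0004,0,0,0]]'; python3 -m inch '[[0,0,-0.03,0,0,0],[0,0,-0.07,0,0,0],[-0.03,-0.04,-0.12,0,0,0],[-0.05,-0.08,-0.16,0,0,0],[-0.1,-0.08,-0.18,0,0,0]]';python3 -m inch '[[-0.05,-0.02,0,0,0,0],[-0.1,-0.03,0,0,0,0],[-0.14,-0.03,0,0,0,0],[-0.18,-0.03,0,0,0,0]]' 0.0854 ; python3 -c "
from h import *
show();shot('top','t5');shot('wrist','w5')
g=cv2.imread('pics/t5.png');cv2.imwrite('pics/t5c.png',cv2.resize(g[150:240,225:325],(750,600),interpolation=2));tiers()"
```

```text
time: 12.4
tcp_pos: [455.2, 77.4, 16.0]
tcp_rot: [0.005, 0.687, 0.727, 0.007]
contact_force: [8.1, 0.5, 11.8]
finger_gap: -0.2
finger_force: 6.1
time: 12.9
tcp_pos: [452.5, 77.3, 16.0]
tcp_rot: [0.006, 0.687, 0.727, 0.008]
contact_force: [9.3, 0.0, 12.6]
finger_gap: -0.4
finger_force: 6.3
time: 13.4
tcp_pos: [370.3, -7.1, 179.5]
tcp_rot: [-0.001, 0.685, 0.728, -0.0]
contact_force: [1.7, -1.1, -0.5]
finger_gap: -0.2
finger_force: 0.0
time: 13.8
tcp_pos: [352.7, -191.1, 178.3]
tcp_rot: [-0.0, 0.687, 0.727, 0.0]
contact_force: [-0.0, 0.5, 0.4]
finger_gap: 57.6
finger_force: 0.0
t 13.8 tcp [ 352.7 -191.1  178.3] x [-0.056  0.998  0.   ] y [0.998 0.056 0.   ] z [ 0.  0. -1.] F [-0.   0.5  0.4] gap 57.6 0.0 q [-0.5   0.08 -0.51  0.98  0.    1.02]
uv 193 241 p [375. 307.] cent [376. 307.] dia 91 area dia 87
uv 149 213 p [470. 462.] cent [470. 462.] dia 104 area dia 101
uv 380 191 p [ 559. -339.] cent [ 559. -338.] dia 64 area dia 60
uv 193 185 p [567. 310.] cent [567. 310.] dia 76 area dia 73
uv 258 198 p [525.  87.] cent [526.  86.] dia 220 area dia 156
uv 293 196 p [534. -34.] cent [535. -36.] dia 221 area dia 155
uv 416 170 p [ 633. -463.] cent [ 642. -447.] dia 166 area dia 58
uv 90 119 p [792. 673.] cent [772. 675.] dia 95 area dia 51
uv 490 122 p [ 809. -723.] cent [ 776. -725.] dia 211 area dia 46
uv 441 117 p [ 822. -550.] cent [ 798. -542.] dia 155 area dia 41
```

View pics/t5c.png

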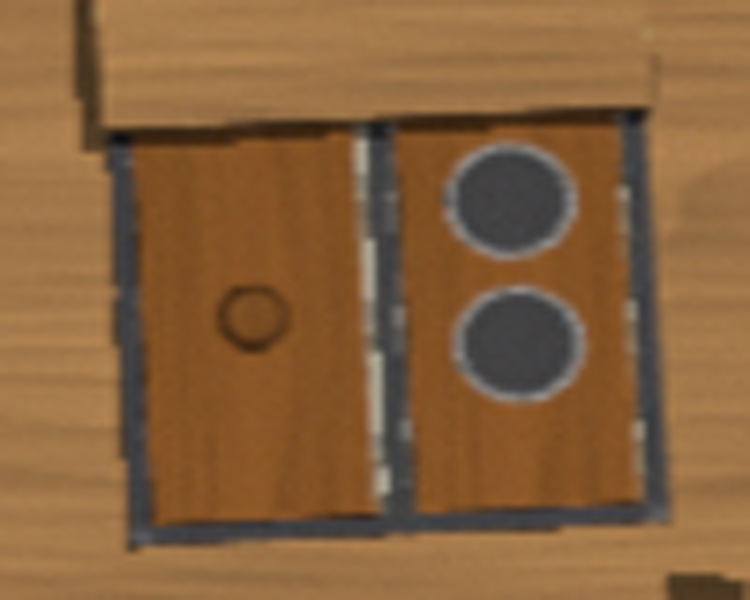

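Both boards are against the stop. The spigot is at top pixel (258.7,197.7). Next is the large tier.

```bash
python3 -m inch '[[-0.04,0.002,0.01,0,0,0],[-0.08,0.004,0.02,0,0,0],[-0.12,0.006,0.03,0,0,0],[-0.1255,0.0063,0.03,0,0,0],[-0.1255,0.0063,0.03,0,0,0]]' 0.0854 >/dev/null; python3 -c "
from h import *
C=cam('top');print('spigot',plane(C,(258.7,197.7),22))
show();C,im=shot('wrist','w6')
print([np.round(pix(C,p)) for p in[(366,-316,57),(366,-316,12),(366,-256,12)]])"
```

```text
spigot [526.60093448  83.12790205  22.        ]
t 14.45 tcp [ 366.7 -313.4  147.2] x [-0.057  0.998  0.002] y [ 0.998  0.057 -0.002] z [-0.002  0.002 -1.   ] F [-0.4  0.3 -0.8] gap 85.2 0.0 q [-0.71  0.24 -0.39  0.94  0.    0.81]
[array([275., 209.]), array([275., 196.]), array([278., 133.])]
```

View pics/w6.png

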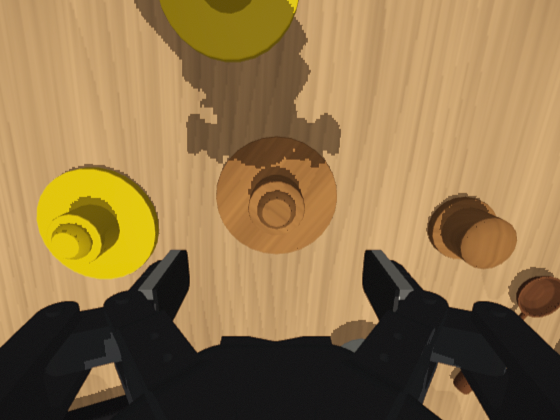

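The large tier's spigot is at (276,209), where it was predicted. Descend and grip.

```bash
python3 -m inch '[[-0.0025,-0.001,0.04,0,0,0],[-0.0025,-0.001,0.08,0,0,0],[-0.0025,-0.001,0.115,0,0,0],[-0.0025,-0.001,0.13,0,0,0],[-0.0025,-0.001,0.13,0,0,0]]' 0.0854; python3 -m inch '[[0,0,0,0,0,0],[0,0,0,0,0,0],[0,0,0,0,0,0],[0,0,0,0,0,0],[0,0,0,0,0,0]]' 0 60;python3 -m inch '[[0,0,0,0,0,0],[0,0,0,0,0,0]]';python3 -c "
from h import *
show()"
```

```text
time: 15.0
tcp_pos: [363.8, -312.7, 16.0]
tcp_rot: [-0.004, 0.686, 0.728, -0.0]
contact_force: [-0.3, 0.5, -0.4]
finger_gap: 85.5
finger_force: 0.0
time: 15.5
tcp_pos: [367.2, -316.9, 19.6]
tcp_rot: [0.001, 0.686, 0.727, 0.0]
contact_force: [0.8, 1.4, 6.2]
finger_gap: 48.2
finger_force: 61.4
time: 15.7
tcp_pos: [367.1, -316.9, 19.6]
tcp_rot: [0.001, 0.686, 0.727, 0.0]
contact_force: [0.7, 1.9, 6.2]
finger_gap: 48.2
finger_force: 61.4
t 15.7 tcp [ 367.1 -316.9   19.6] x [-0.058  0.998 -0.001] y [0.998 0.058 0.002] z [ 0.002 -0.001 -1.   ] F [0.7 1.9 6.2] gap 48.2 61.4 q [-0.71  0.39 -0.58  0.61  0.    0.8 ]
```

```bash
python3 -m inch '[[0,0,-0.03,0,0,0],[0,0,-0.075,0,0,0],[0,0,-0.12,0,0,0],[0.03,0.017,-0.13,0,0,0],[0.07,0.039,-0.13,0,0,0]]';python3 -m inch '[[0.04,0.022,0,0,0,0],[0.08,0.044,0,0,0,0],[0.12,0.066,0,0,0,0],[0.16,0.088,0,0,0,0],[0.19,0.105,0,0,0,0]]' >/dev/null;python3 -m inch '[[0.03,0.02,0,0,0,0],[0.055,0.035,0,0,0,0],[0.067,0.038,0,0,0,0],[0.067,0.038,0,0,0,0],[0.067,0.038,0,0,0,0]]'; python3 -c "
from h import *
show();C,im=shot('wrist','w7');print(pix(C,(526.6,83.1,27)),pix(C,(530,84,27)))"
```

```text
time: 16.2
tcp_pos: [403.2, -246.4, 151.5]
tcp_rot: [0.003, 0.688, 0.726, 0.001]
contact_force: [1.5, 1.0, -3.5]
finger_gap: 48.5
finger_force: 63.5
time: 17.2
tcp_pos: [527.9, 19.8, 147.8]
tcp_rot: [-0.001, 0.687, 0.727, -0.001]
contact_force: [-0.6, -0.7, -3.6]
finger_gap: 48.2
finger_force: 63.5
t 17.2 tcp [527.9  19.8 147.8] x [-0.057  0.998  0.   ] y [ 0.998  0.057 -0.002] z [-0.002 -0.    -1.   ] F [-0.6 -0.7 -3.6] gap 48.2 63.5 q [ 0.04  0.32 -0.28  0.97  0.    1.55]
[278.2125034  126.22910988] [282.16606539 125.39367406]
```

View pics/w7.png

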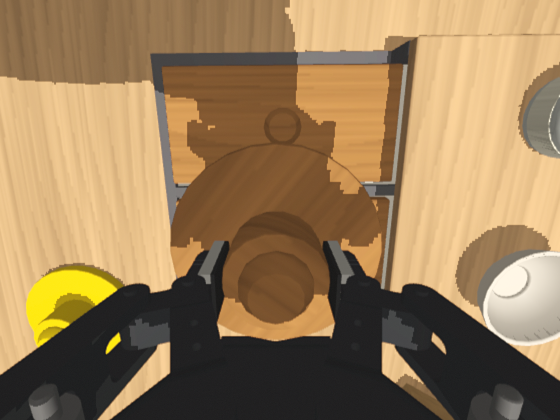

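The spigot ring is at (282,126), which gives (530,84) and agrees with the bay geometry. Set the large tier down.

```bash
python3 -m inch '[[0.03,0.003,0,0,0,0],[0.06,0.0056,0.02,0,0,0],[0.062,0.0056,0.06,0,0,0],[0.062,0.0056,0.085,0,0,0],[0.062,0.0056,0.095,0,0,0]]';python3 -m inch '[[0,0,0,0,0,0],[0,0,0.003,0,0,0],[0,0,0.006,0,0,0],[0,0,0.009,0,0,0],[0,0,0.009,0,0,0]]';python3 -c "
from h import *
show()"
```

```text
time: 17.75
tcp_pos: [527.9, 81.1, 50.4]
tcp_rot: [-0.002, 0.687, 0.727, -0.002]
contact_force: [-1.0, -1.2, -1.6]
finger_gap: 48.3
finger_force: 63.4
time: 18.25
tcp_pos: [531.0, 82.6, 44.1]
tcp_rot: [-0.001, 0.687, 0.727, 0.0]
contact_force: [-0.0, -0.0, -2.4]
finger_gap: 48.3
finger_force: 63.4
t 18.25 tcp [531.   82.6  44.1] x [-0.057  0.998  0.001] y [ 0.998  0.057 -0.001] z [-0.001  0.001 -1.   ] F [-0.  -0.  -2.4] gap 48.3 63.4 q [ 0.15  0.43 -0.42  0.73  0.    1.67]
```

```bash
python3 -m inch '[[0,0,0.002,0,0,0],[0,0,0.004,0,0,0],[0,0,0.0055,0,0,0],[0,0,0.0055,0,0,0]]';python3 -m inch '[[0,0,0.0015,0,0,0],[0,0,0.003,0,0,0],[0,0,0.004,0,0,0],[0,0,0.004,0,0,0]]'
```

```text
time: 18.65
tcp_pos: [530.6, 83.1, 38.1]
tcp_rot: [-0.001, 0.686, 0.727, -0.0]
contact_force: [-0.7, 0.4, -3.3]
finger_gap: 48.3
finger_force: 63.4
time: 19.05
tcp_pos: [530.6, 83.1, 35.6]
tcp_rot: [-0.001, 0.686, 0.727, 0.0]
contact_force: [-5.7, 2.0, 9.3]
finger_gap: 48.4
finger_force: 64.5
```

The tier is fully home: TCP 35.6, with the contact force rising. Release, lift and go to the medium tier.

```bash
python3 -m inch '[[0,0,0,0,0,0],[0,0,0,0,0,0],[0,0,0,0,0,0],[0,0,0,0,0,0],[0,0,0,0,0,0]]' 0.0854 >/dev/null;python3 -m inch '[[0,0,-0.02,0,0,0],[0,0,-0.06,0,0,0],[0,0,-0.1,0,0,0],[0,0,-0.125,0,0,0],[0.04,-0.004,-0.13,0,0,0]]';python3 -m inch '[[0.045,-0.005,0,0,0,0],[0.09,-0.01,0,0,0,0],[0.13,-0.015,0,0,0,0],[0.17,-0.02,0,0,0,0],[0.21,-0.02,0,0,0,0]]'>/dev/null;python3 -m inch '[[0.045,-0.005,0,0,0,0],[0.09,-0.01,0,0,0,0],[0.13,-0.014,0,0,0,0],[0.13,-0.014,0,0,0,0],[0.13,-0.014,0,0,0,0]]'; python3 -c "
from h import *
show();shot('wrist','w8');C=cam('wrist');tiers();shot('top','t8');print([np.round(pix(C,p)) for p in[(470,462,57),(470,462,12)]]);tool((470,462,21))
a=cv2.imread('pics/t8.png');b=cv2.imread('pics/w8.png');cv2.imwrite('pics/c8.png',np.vstack([cv2.resize(b,(400,300)),cv2.resize(a,(400,300))]))"
```

```text
time: 20.05
tcp_pos: [528.0, 120.1, 168.1]
tcp_rot: [0.002, 0.689, 0.725, 0.002]
contact_force: [1.0, 0.7, -0.6]
finger_gap: 85.5
finger_force: 0.0
time: 21.05
tcp_pos: [470.7, 460.3, 163.9]
tcp_rot: [-0.001, 0.686, 0.728, -0.001]
contact_force: [0.4, -0.7, -0.4]
finger_gap: 85.1
finger_force: 0.0
t 21.05 tcp [470.7 460.3 163.9] x [-0.059  0.998 -0.   ] y [ 0.998  0.059 -0.002] z [-0.002 -0.    -1.   ] F [ 0.4 -0.7 -0.4] gap 85.1 0.0 q [0.77 0.52 0.09 1.15 0.   2.29]
uv 193 241 p [375. 307.] cent [376. 307.] dia 91 area dia 87
uv 149 212 p [470. 461.] cent [472. 455.] dia 102 area dia 92
uv 380 191 p [ 559. -338.] cent [ 559. -338.] dia 64 area dia 61
uv 193 185 p [568. 310.] cent [567. 310.] dia 76 area dia 73
uv 276 197 p [531.  25.] cent [531.  25.] dia 293 area dia 223
uv 416 170 p [ 633. -463.] cent [ 642. -448.] dia 166 area dia 58
uv 90 119 p [792. 673.] cent [772. 675.] dia 95 area dia 51
uv 488 121 p [ 810. -716.] cent [ 779. -723.] dia 197 area dia 46
[array([275., 197.]), array([275., 186.])]
tool shift m [ 0.0037 -0.001   0.1435]
```

View pics/c8.png

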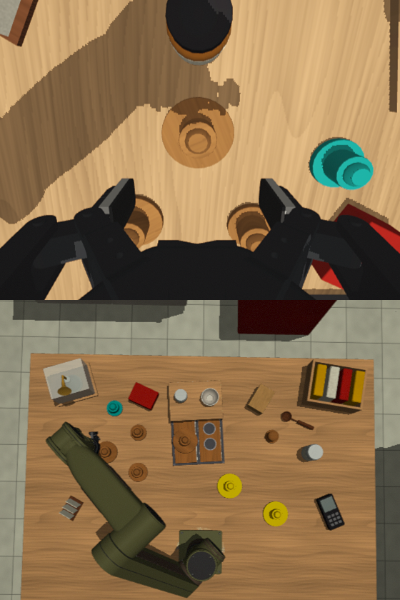

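The medium tier is where predicted (spigot at wrist 276,197). Descend and grip.

```bash
python3 -m inch '[[0.003,-0.001,0.045,0,0,0],[0.003,-0.001,0.09,0,0,0],[0.003,-0.001,0.125,0,0,0],[0.003,-0.001,0.142,0,0,0],[0.003,-0.001,0.142,0,0,0]]' 0.0854; python3 -m inch '[[0,0,0,0,0,0],[0,0,0,0,0,0],[0,0,0,0,0,0],[0,0,0,0,0,0],[0,0,0,0,0,0]]' 0 60;python3 -m inch '[[0,0,0,0,0,0],[0,0,0,0,0,0]]';python3 -c "
from h import *
show()"
```

```text
time: 21.7
tcp_pos: [468.3, 459.2, 19.5]
tcp_rot: [-0.001, 0.687, 0.726, -0.004]
contact_force: [0.4, -0.6, 0.1]
finger_gap: 85.3
finger_force: 0.0
time: 22.2
tcp_pos: [471.6, 464.0, 25.3]
tcp_rot: [-0.0, 0.687, 0.727, 0.002]
contact_force: [0.6, -0.4, 7.2]
finger_gap: 47.9
finger_force: 63.0
time: 22.4
tcp_pos: [471.6, 463.9, 25.3]
tcp_rot: [-0.0, 0.687, 0.727, 0.002]
contact_force: [0.9, -1.4, 6.3]
finger_gap: 48.0
finger_force: 63.0
t 22.4 tcp [471.6 463.9  25.3] x [-0.057  0.998  0.003] y [0.998 0.057 0.003] z [ 0.002  0.004 -1.   ] F [ 0.9 -1.4  6.3] gap 48.0 63.0 q [ 0.78  0.62 -0.1   0.84  0.    2.29]
```

```bash
python3 -m inch '[[0,0,-0.03,0,0,0],[0,0,-0.075,0,0,0],[0,0,-0.12,0,0,0],[-0.03,0.003,-0.13,0,0,0],[-0.07,0.007,-0.13,0,0,0]]';python3 -m inch '[[-0.045,0.005,0,0,0,0],[-0.09,0.01,0,0,0,0],[-0.135,0.014,0,0,0,0],[-0.18,0.018,0,0,0,0],[-0.22,0.022,0,0,0,0]]' >/dev/null;python3 -m inch '[[-0.04,0.004,0,0,0,0],[-0.075,0.007,0,0,0,0],[-0.093,0.008,0,0,0,0],[-0.093,0.008,0,0,0,0],[-0.093,0.008,0,0,0,0]]'; python3 -c "
from h import *
show();tool((530.6,84,100))"
```

```text
time: 22.9
tcp_pos: [482.9, 395.9, 156.4]
tcp_rot: [-0.0, 0.685, 0.728, 0.004]
contact_force: [1.3, -0.9, -2.1]
finger_gap: 48.0
finger_force: 63.0
time: 23.9
tcp_pos: [528.8, 82.5, 152.5]
tcp_rot: [-0.001, 0.687, 0.727, 0.0]
contact_force: [-0.3, 0.2, -2.8]
finger_gap: 48.2
finger_force: 62.9
t 23.9 tcp [528.8  82.5 152.5] x [-0.056  0.998  0.002] y [ 0.998  0.056 -0.001] z [-0.001  0.002 -1.   ] F [-0.3  0.2 -2.8] gap 48.2 62.9 q [ 0.15  0.32 -0.26  0.99  0.    1.67]
tool shift m [0.0013 0.002  0.0525]
```

```bash
python3 -m inch '[[0.001,0.002,0.025,0,0,0],[0.001,0.002,0.045,0,0,0],[0.001,0.002,0.05,0,0,0],[0.001,0.002,0.053,0,0,0],[0.001,0.002,0.056,0,0,0]]';python3 -m inch '[[0,0,0.002,0,0,0],[0,0,0.004,0,0,0],[0,0,0.006,0,0,0],[0,0,0.006,0,0,0]]'
```

```text
time: 24.4
tcp_pos: [531.4, 84.4, 96.9]
tcp_rot: [-0.0, 0.686, 0.727, 0.0]
contact_force: [0.6, 0.8, -2.2]
finger_gap: 48.4
finger_force: 62.8
time: 24.8
tcp_pos: [530.7, 83.6, 90.2]
tcp_rot: [-0.001, 0.687, 0.727, -0.0]
contact_force: [0.1, 0.5, -2.2]
finger_gap: 48.0
finger_force: 62.8
```

```bash
python3 -m inch '[[0,0,0.0015,0,0,0],[0,0,0.0025,0,0,0],[0,0,0.0033,0,0,0],[0,0,0.0033,0,0,0]]';python3 -m inch '[[0,0,0.0005,0,0,0],[0,0,0.001,0,0,0],[0,0,0.001,0,0,0]]'
```

```text
time: 25.2
tcp_pos: [530.8, 83.6, 87.3]
tcp_rot: [-0.001, 0.687, 0.727, -0.0]
contact_force: [-1.0, -0.1, 1.6]
finger_gap: 48.1
finger_force: 63.5
time: 25.5
tcp_pos: [530.8, 83.5, 87.2]
tcp_rot: [-0.0, 0.687, 0.727, 0.0]
contact_force: [-3.5, -0.1, 8.7]
finger_gap: 48.3
finger_force: 64.1
```

```bash
python3 -m inch '[[0,0,0,0,0,0],[0,0,0,0,0,0],[0,0,0,0,0,0],[0,0,0,0,0,0],[0,0,0,0,0,0]]' 0.0854 >/dev/null;python3 -m inch '[[0,0,-0.02,0,0,0],[0,0,-0.06,0,0,0],[0,0,-0.085,0,0,0],[0.035,-0.022,-0.085,0,0,0],[0.075,-0.045,-0.085,0,0,0]]';python3 -m inch '[[0.04,-0.025,0,0,0,0],[0.08,-0.05,0,0,0,0],[0.12,-0.075,0,0,0,0],[0.15,-0.09,0,0,0,0],[0.157,-0.098,0,0,0,0]]'>/dev/null;python3 -m inch '[[0,0,0.02,0,0,0],[0,0,0.02,0,0,0],[0,0,0.02,0,0,0]]'; python3 -c "
from h import *
show();C,im=shot('wrist','w9');tiers();print([np.round(pix(C,p)) for p in[(375,308,57),(375,308,12)]]);tool((375.5,308,23))"
```

```text
time: 26.5
tcp_pos: [482.8, 156.1, 172.3]
tcp_rot: [-0.0, 0.688, 0.726, 0.001]
contact_force: [0.7, 1.0, 0.2]
finger_gap: 85.4
finger_force: 0.0
time: 27.3
tcp_pos: [374.7, 306.2, 151.2]
tcp_rot: [-0.001, 0.687, 0.727, -0.001]
contact_force: [0.3, 0.4, 0.3]
finger_gap: 85.4
finger_force: 0.0
t 27.3 tcp [374.7 306.2 151.2] x [-0.056  0.998 -0.   ] y [ 0.998  0.056 -0.002] z [-0.002 -0.    -1.   ] F [0.3 0.4 0.3] gap 85.4 0.0 q [ 0.68  0.24 -0.38  0.95  0.    2.2 ]
uv 194 240 p [376. 305.] cent [377. 294.] dia 89 area dia 68
uv 380 191 p [ 559. -337.] cent [ 559. -338.] dia 65 area dia 61
uv 193 185 p [567. 310.] cent [568. 310.] dia 76 area dia 72
uv 276 197 p [531.  25.] cent [531.  25.] dia 293 area dia 223
uv 416 169 p [ 637. -465.] cent [ 642. -447.] dia 165 area dia 58
uv 90 119 p [792. 673.] cent [773. 675.] dia 95 area dia 51
uv 493 122 p [ 807. -734.] cent [ 784. -726.] dia 185 area dia 47
[array([276., 202.]), array([276., 190.])]
tool shift m [0.0012 0.0002 0.1289]
```

View pics/w9.png

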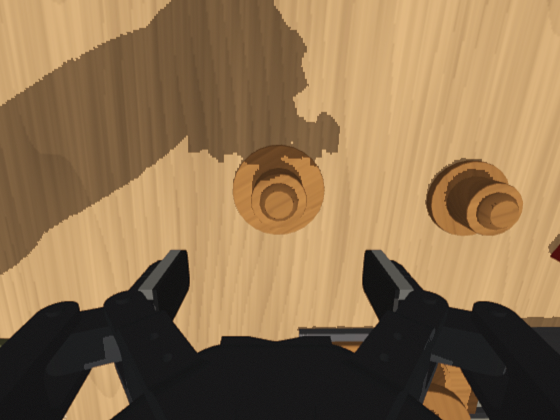

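The small tier's spigot is at (279,202), about 1 mm from the estimate. Descend and grip.

```bash
python3 -m inch '[[0.001,0.001,0.045,0,0,0],[0.001,0.001,0.085,0,0,0],[0.001,0.001,0.115,0,0,0],[0.001,0.001,0.127,0,0,0],[0.001,0.001,0.127,0,0,0]]' 0.0854; python3 -m inch '[[0,0,0,0,0,0],[0,0,0,0,0,0],[0,0,0,0,0,0],[0,0,0,0,0,0],[0,0,0,0,0,0]]' 0 60;python3 -m inch '[[0,0,0,0,0,0],[0,0,0,0,0,0]]';python3 -m inch '[[0,0,-0.03,0,0,0],[0,0,-0.075,0,0,0],[0,0,-0.12,0,0,0],[0,0,-0.165,0,0,0],[0,0,-0.175,0,0,0]]';python3 -c "
from h import *
show();tool((530.7,83.7,200))"
```

```text
time: 27.9
tcp_pos: [374.9, 306.8, 23.0]
tcp_rot: [-0.001, 0.687, 0.727, -0.002]
contact_force: [0.1, 0.5, 1.3]
finger_gap: 85.6
finger_force: 0.0
time: 28.4
tcp_pos: [376.9, 309.1, 26.2]
tcp_rot: [-0.0, 0.687, 0.727, 0.002]
contact_force: [0.0, -0.8, 6.1]
finger_gap: 48.3
finger_force: 61.3
time: 28.6
tcp_pos: [376.9, 309.1, 26.2]
tcp_rot: [-0.0, 0.687, 0.727, 0.002]
contact_force: [-0.3, -0.6, 5.9]
finger_gap: 48.0
finger_force: 61.3
time: 29.1
tcp_pos: [378.5, 310.2, 205.5]
tcp_rot: [-0.0, 0.687, 0.727, 0.005]
contact_force: [0.6, 0.9, -1.3]
finger_gap: 47.8
finger_force: 63.1
t 29.1 tcp [378.5 310.2 205.5] x [-0.057  0.998  0.007] y [0.998 0.057 0.008] z [ 0.007  0.008 -1.   ] F [ 0.6  0.9 -1.3] gap 47.8 63.1 q [ 0.69  0.2  -0.28  1.07  0.    2.2 ]
tool shift m [-0.2349  0.1389  0.0048]
```

```bash
python3 -m inch '[[-0.04,0.024,0,0,0,0],[-0.08,0.047,0,0,0,0],[-0.12,0.07,0,0,0,0],[-0.155,0.092,0,0,0,0],[-0.19,0.112,0,0,0,0]]'>/dev/null;python3 -m inch '[[-0.025,0.015,0,0,0,0],[-0.042,0.025,0,0,0,0],[-0.042,0.025,0,0,0,0],[-0.042,0.025,0,0,0,0],[-0.042,0.025,0,0,0,0]]';python3 -c "
from h import *
show();tool((530.7,83.7,150))"
```

```text
time: 30.1
tcp_pos: [524.9, 84.9, 198.6]
tcp_rot: [-0.001, 0.686, 0.727, -0.0]
contact_force: [-0.2, -0.1, -1.8]
finger_gap: 48.1
finger_force: 63.1
t 30.1 tcp [524.9  84.9 198.6] x [-0.058  0.998  0.001] y [ 0.998  0.058 -0.003] z [-0.003  0.001 -1.   ] F [-0.2 -0.1 -1.8] gap 48.1 63.1 q [ 0.16  0.29 -0.18  1.1   0.    1.67]
tool shift m [-0.0016  0.0058  0.0486]
```

```bash
python3 -m inch '[[-0.0015,0.0045,0.02,0,0,0],[-0.0015,0.0045,0.035,0,0,0],[-0.0015,0.0045,0.045,0,0,0],[-0.0015,0.0045,0.05,0,0,0],[-0.0015,0.0045,0.05,0,0,0]]';python3 -c "
from h import *
show();tool((530.7,83.7,142))"
```

```text
time: 30.6
tcp_pos: [529.6, 83.5, 148.4]
tcp_rot: [-0.001, 0.686, 0.727, -0.001]
contact_force: [-0.3, -1.2, -0.5]
finger_gap: 48.0
finger_force: 63.1
t 30.6 tcp [529.6  83.5 148.4] x [-0.058  0.998  0.001] y [ 0.998  0.058 -0.003] z [-0.003  0.001 -1.   ] F [-0.3 -1.2 -0.5] gap 48.0 63.1 q [ 0.16  0.33 -0.26  0.98  0.    1.67]
tool shift m [0.0001 0.0011 0.0064]
```

```bash
python3 -m inch '[[0,0.001,0.002,0,0,0],[0,0.001,0.004,0,0,0],[0,0.001,0.006,0,0,0],[0,0.001,0.008,0,0,0],[0,0.001,0.01,0,0,0]]';python3 -m inch '[[0,0,0.001,0,0,0],[0,0,0.0025,0,0,0],[0,0,0.0035,0,0,0],[0,0,0.0035,0,0,0]]';python3 -c "
from h import *
show()"
```

```text
time: 31.1
tcp_pos: [531.4, 83.1, 138.9]
tcp_rot: [-0.001, 0.687, 0.727, -0.0]
contact_force: [-0.6, -0.1, -1.9]
finger_gap: 48.1
finger_force: 63.1
time: 31.5
tcp_pos: [531.2, 83.1, 135.3]
tcp_rot: [-0.001, 0.687, 0.727, -0.0]
contact_force: [-0.3, -0.1, -2.5]
finger_gap: 47.9
finger_force: 63.1
t 31.5 tcp [531.2  83.1 135.3] x [-0.057  0.998  0.001] y [ 0.998  0.057 -0.002] z [-0.002  0.001 -1.   ] F [-0.3 -0.1 -2.5] gap 47.9 63.1 q [ 0.15  0.34 -0.28  0.95  0.    1.67]
```

```bash
python3 -m inch '[[0,0,0.0008,0,0,0],[0,0,0.0015,0,0,0],[0,0,0.002,0,0,0],[0,0,0.002,0,0,0]]'; python3 -m inch '[[0,0,0,0,0,0],[0,0,0,0,0,0],[0,0,0,0,0,0],[0,0,0,0,0,0],[0,0,0,0,0,0]]' 0.0854 >/dev/null;python3 -m inch '[[0,0,-0.02,0,0,0],[0,0,-0.06,0,0,0],[0,0,-0.085,0,0,0],[0.035,0.008,-0.085,0,0,0],[0.075,0.017,-0.085,0,0,0]]';python3 -m inch '[[0.04,0.009,0,0,0,0],[0.08,0.018,0,0,0,0],[0.12,0.027,0,0,0,0],[0.145,0.031,0.02,0,0,0],[0.149,0.032,0.06,0,0,0]]'>/dev/null;python3 -m inch '[[0,0,0,0,0,0],[0,0,0,0,0,0],[0,0,0,0,0,0]]'; python3 -c "
from h import *
show();C,im=shot('wrist','w10');tiers();print([np.round(pix(C,p)) for p in[(567,310,57),(567,310,12)]]);tool((567.5,310.5,23))"
```

```text
time: 31.9
tcp_pos: [531.5, 83.1, 134.2]
tcp_rot: [-0.001, 0.687, 0.727, 0.0]
contact_force: [-1.9, 0.0, 5.4]
finger_gap: 47.7
finger_force: 63.6
time: 32.9
tcp_pos: [545.2, 158.8, 220.2]
tcp_rot: [0.0, 0.688, 0.726, 0.001]
contact_force: [0.2, 0.3, -1.0]
finger_gap: 85.4
finger_force: 0.0
time: 33.7
tcp_pos: [568.5, 309.3, 160.5]
tcp_rot: [-0.0, 0.687, 0.727, 0.001]
contact_force: [0.3, -0.7, 0.6]
finger_gap: 85.4
finger_force: 0.0
t 33.7 tcp [568.5 309.3 160.5] x [-0.056  0.998  0.002] y [0.998 0.056 0.001] z [ 0.001  0.002 -1.   ] F [ 0.3 -0.7  0.6] gap 85.4 0.0 q [0.5  0.5  0.05 1.12 0.   2.01]
uv 380 190 p [ 560. -338.] cent [ 559. -338.] dia 65 area dia 60
uv 196 184 p [572. 303.] cent [575. 294.] dia 73 area dia 48
uv 276 197 p [531.  25.] cent [531.  25.] dia 293 area dia 223
uv 416 170 p [ 633. -463.] cent [ 642. -446.] dia 166 area dia 58
uv 90 119 p [792. 673.] cent [772. 675.] dia 95 area dia 51
uv 491 122 p [ 809. -727.] cent [ 776. -723.] dia 192 area dia 46
[array([274., 201.]), array([274., 189.])]
tool shift m [ 0.0008 -0.0016  0.138 ]
```

View pics/w10.png

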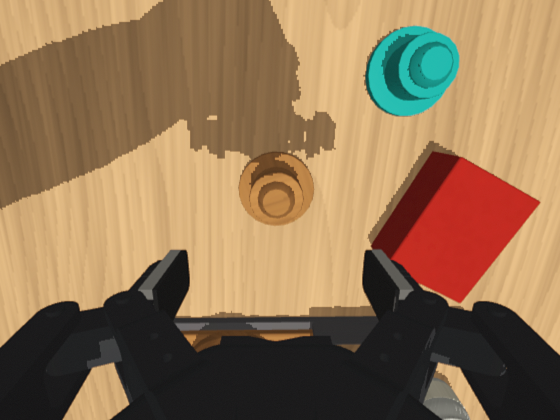

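The tiny tier's spigot is at (276,201), as predicted. The red carton's nearest corner at (371,243) is about 80 mm away, so the fingers clear it.

```bash
python3 -m inch '[[0.001,-0.001,0.045,0,0,0],[0.001,-0.001,0.085,0,0,0],[0.001,-0.001,0.12,0,0,0],[0.001,-0.001,0.136,0,0,0],[0.001,-0.001,0.136,0,0,0]]' 0.0854; python3 -m inch '[[0,0,0,0,0,0],[0,0,0,0,0,0],[0,0,0,0,0,0],[0,0,0,0,0,0],[0,0,0,0,0,0]]' 0 60;python3 -m inch '[[0,0,0,0,0,0],[0,0,0,0,0,0]]';python3 -m inch '[[0,0,-0.04,0,0,0],[0,0,-0.085,0,0,0],[0,0,-0.13,0,0,0],[0,0,-0.175,0,0,0],[0,0,-0.205,0,0,0]]';python3 -m inch '[[0,0,-0.01,0,0,0],[0,0,-0.015,0,0,0],[0,0,-0.015,0,0,0]]';python3 -c "
from h import *
show();tool((531,83.5,240))"
```

```text
time: 34.3
tcp_pos: [565.0, 309.3, 21.1]
tcp_rot: [-0.001, 0.687, 0.727, -0.002]
contact_force: [-0.8, 0.8, -0.1]
finger_gap: 85.3
finger_force: 0.0
time: 34.8
tcp_pos: [568.3, 311.5, 25.5]
tcp_rot: [0.0, 0.687, 0.727, 0.002]
contact_force: [0.6, -1.3, 6.7]
finger_gap: 47.6
finger_force: 62.7
time: 35.0
tcp_pos: [568.3, 311.6, 25.5]
tcp_rot: [0.0, 0.687, 0.727, 0.002]
contact_force: [-0.7, 0.1, 5.7]
finger_gap: 47.8
finger_force: 62.7
time: 35.5
tcp_pos: [567.5, 311.0, 232.5]
tcp_rot: [0.0, 0.687, 0.727, 0.003]
contact_force: [0.7, 0.1, -1.8]
finger_gap: 47.9
finger_force: 62.7
time: 35.8
tcp_pos: [566.1, 310.2, 241.7]
tcp_rot: [-0.001, 0.687, 0.727, -0.001]
contact_force: [0.6, 0.2, -2.1]
finger_gap: 47.9
finger_force: 62.7
t 35.8 tcp [566.1 310.2 241.7] x [-0.057  0.998  0.   ] y [ 0.998  0.057 -0.003] z [-0.003  0.    -1.   ] F [ 0.6  0.2 -2.1] gap 47.9 62.7 q [0.5  0.47 0.21 1.31 0.   2.01]
tool shift m [-0.2243 -0.048   0.0017]
```

```bash
python3 -m inch '[[-0.04,-0.009,0,0,0,0],[-0.08,-0.018,0,0,0,0],[-0.12,-0.027,0,0,0,0],[-0.16,-0.035,0,0,0,0],[-0.195,-0.042,0,0,0,0]]'>/dev/null;python3 -m inch '[[-0.02,-0.004,0,0,0,0],[-0.029,-0.006,0,0,0,0],[-0.029,-0.006,0.02,0,0,0],[-0.029,-0.006,0.035,0,0,0],[-0.029,-0.006,0.042,0,0,0]]'>/dev/null;python3 -m inch '[[0,0,0,0,0,0],[0,0,0,0,0,0],[0,0,0,0,0,0]]';python3 -c "
from h import *
show();tool((531,83.5,190))"
```

```text
time: 37.1
tcp_pos: [532.0, 84.5, 201.0]
tcp_rot: [-0.0, 0.686, 0.727, 0.0]
contact_force: [-0.6, -0.6, -2.8]
finger_gap: 48.4
finger_force: 62.8
t 37.1 tcp [532.   84.5 201. ] x [-0.058  0.998  0.001] y [ 0.998  0.058 -0.   ] z [-0.     0.001 -1.   ] F [-0.6 -0.6 -2.8] gap 48.4 62.8 q [ 0.16  0.3  -0.17  1.11  0.    1.67]
tool shift m [-0.0009 -0.001   0.011 ]
```

```bash
python3 -m inch '[[-0.001,-0.001,0.003,0,0,0],[-0.001,-0.001,0.006,0,0,0],[-0.001,-0.001,0.009,0,0,0],[-0.001,-0.001,0.012,0,0,0],[-0.001,-0.001,0.014,0,0,0]]';python3 -m inch '[[0,0,0.0015,0,0,0],[0,0,0.003,0,0,0],[0,0,0.0045,0,0,0],[0,0,0.0045,0,0,0]]';python3 -c "
from h import *
show()"
```

```text
time: 37.6
tcp_pos: [530.2, 83.0, 186.1]
tcp_rot: [-0.001, 0.687, 0.727, -0.0]
contact_force: [-0.8, -0.5, -1.6]
finger_gap: 48.1
finger_force: 62.8
time: 38.0
tcp_pos: [530.3, 83.0, 181.8]
tcp_rot: [-0.001, 0.687, 0.727, -0.0]
contact_force: [0.3, 0.4, -1.5]
finger_gap: 47.7
finger_force: 62.8
t 38.0 tcp [530.3  83.  181.8] x [-0.057  0.998  0.001] y [ 0.998  0.057 -0.002] z [-0.002  0.001 -1.   ] F [ 0.3  0.4 -1.5] gap 47.7 62.8 q [ 0.15  0.31 -0.2   1.06  0.    1.67]
```

```bash
python3 -m inch '[[0,0,0.001,0,0,0],[0,0,0.002,0,0,0],[0,0,0.003,0,0,0],[0,0,0.003,0,0,0]]'; python3 -m inch '[[0,0,0,0,0,0],[0,0,0,0,0,0],[0,0,0,0,0,0],[0,0,0,0,0,0],[0,0,0,0,0,0]]' 0.0854 >/dev/null;python3 -m inch '[[0,0,-0.02,0,0,0],[0,0,-0.06,0,0,0],[0,0,-0.085,0,0,0],[-0.035,0.001,-0.085,0,0,0],[-0.075,0.001,-0.085,0,0,0]]';python3 -m inch '[[-0.045,0.001,0,0,0,0],[-0.09,0.001,0,0,0,0],[-0.135,0.001,0,0,0,0],[-0.175,0.002,0,0,0,0],[-0.215,0.002,0,0,0,0]]'>/dev/null;python3 -m inch '[[-0.045,0.001,0.02,0,0,0],[-0.09,0.001,0.04,0,0,0],[-0.125,0.002,0.07,0,0,0],[-0.131,0.003,0.1,0,0,0],[-0.131,0.003,0.1,0,0,0]]'; python3 -m inch '[[0,0,0,0,0,0],[0,0,0,0,0,0]]'>/dev/null;python3 -c "
from h import *
show();C,im=shot('wrist','w11');tiers();print([np.round(pix(C,p)) for p in[(559.5,-338,52),(559.5,-338,12)]]);tool((559.5,-338,24));shot('top','t11')
cv2.imwrite('pics/c11.png',np.hstack([cv2.resize(cv2.imread('pics/'+n+'.png'),(400,300)) for n in('w11','t11')]))"
```

```text
time: 38.4
tcp_pos: [530.6, 83.1, 179.5]
tcp_rot: [-0.001, 0.687, 0.727, 0.0]
contact_force: [-0.2, 0.8, 0.9]
finger_gap: 47.9
finger_force: 63.4
time: 39.4
tcp_pos: [536.9, 8.4, 265.2]
tcp_rot: [0.0, 0.685, 0.728, 0.001]
contact_force: [0.9, -0.7, -1.1]
finger_gap: 85.3
finger_force: 0.0
time: 40.4
tcp_pos: [557.4, -336.9, 158.3]
tcp_rot: [-0.005, 0.687, 0.726, -0.001]
contact_force: [-0.5, 0.3, -0.5]
finger_gap: 85.1
finger_force: 0.0
t 40.6 tcp [ 561.5 -336.5  165.6] x [-0.058  0.998 -0.   ] y [0.998 0.058 0.001] z [ 0.001 -0.    -1.   ] F [0.1 0.4 0.3] gap 85.3 0.0 q [-0.54  0.51  0.08  1.14  0.    0.97]
uv 381 191 p [ 558. -339.] cent [ 559. -339.] dia 66 area dia 61
uv 276 197 p [531.  25.] cent [531.  25.] dia 293 area dia 223
uv 90 119 p [792. 673.] cent [772. 675.] dia 95 area dia 51
uv 490 122 p [ 807. -724.] cent [ 798. -723.] dia 176 area dia 36
[array([273., 200.]), array([273., 190.])]
tool shift m [-0.0012 -0.0026  0.142 ]
```

View pics/c11.png

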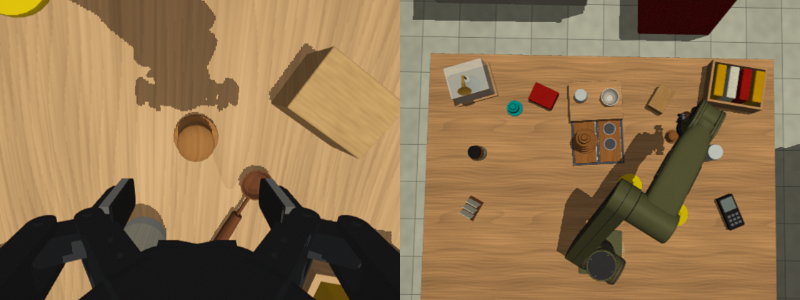

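The cap is at (274,190), as predicted. The spoon head at (358,258) is clear of the fingers.

```bash
python3 -m inch '[[-0.001,-0.002,0.045,0,0,0],[-0.001,-0.002,0.09,0,0,0],[-0.001,-0.002,0.125,0,0,0],[-0.001,-0.002,0.143,0,0,0],[-0.001,-0.002,0.143,0,0,0]]' 0.0854; python3 -m inch '[[0,0,0,0,0,0],[0,0,0,0,0,0],[0,0,0,0,0,0],[0,0,0,0,0,0],[0,0,0,0,0,0]]' 0 60;python3 -m inch '[[0,0,0,0,0,0],[0,0,0,0,0,0]]';python3 -m inch '[[0,0,-0.04,0,0,0],[0,0,-0.085,0,0,0],[0,0,-0.13,0,0,0],[0,0,-0.175,0,0,0],[0,0,-0.22,0,0,0]]';python3 -m inch '[[0,0,-0.03,0,0,0],[0,0,-0.045,0,0,0],[0,0,-0.045,0,0,0],[0,0,-0.045,0,0,0]]';python3 -c "
from h import *
show();tool((530.8,83.3,280))"
```

```text
time: 41.25
tcp_pos: [556.5, -336.2, 18.3]
tcp_rot: [-0.003, 0.686, 0.727, -0.001]
contact_force: [-0.4, -0.2, -0.3]
finger_gap: 85.7
finger_force: 0.0
time: 41.75
tcp_pos: [560.4, -339.0, 23.4]
tcp_rot: [0.002, 0.687, 0.727, 0.0]
contact_force: [0.7, 0.2, 6.6]
finger_gap: 48.0
finger_force: 62.8
time: 41.95
tcp_pos: [560.4, -339.0, 23.4]
tcp_rot: [0.002, 0.687, 0.727, 0.001]
contact_force: [0.5, 0.7, 7.0]
finger_gap: 48.0
finger_force: 62.8
time: 42.45
tcp_pos: [558.3, -337.9, 243.1]
tcp_rot: [-0.0, 0.687, 0.727, -0.0]
contact_force: [1.1, -1.5, -1.7]
finger_gap: 48.6
finger_force: 62.6
time: 42.85
tcp_pos: [558.5, -338.1, 285.4]
tcp_rot: [-0.001, 0.687, 0.727, -0.0]
contact_force: [-0.2, 0.6, -2.3]
finger_gap: 47.9
finger_force: 62.7
t 42.85 tcp [ 558.5 -338.1  285.4] x [-0.057  0.998  0.001] y [ 0.998  0.057 -0.001] z [-0.001  0.001 -1.   ] F [-0.2  0.6 -2.3] gap 47.9 62.7 q [-0.54  0.48  0.34  1.43  0.    0.97]
tool shift m [ 0.4223 -0.0036  0.0058]
```

```bash
python3 -m inch '[[0.045,0,0,0,0,0],[0.09,-0.001,0,0,0,0],[0.135,-0.001,0,0,0,0],[0.18,-0.001,0,0,0,0],[0.22,-0.002,0,0,0,0]]'>/dev/null;python3 -m inch '[[0.045,0,0,0,0,0],[0.09,-0.001,0,0,0,0],[0.135,-0.001,0,0,0,0],[0.17,-0.001,0,0,0,0],[0.19,-0.002,0,0,0,0]]'>/dev/null;python3 -m inch '[[0.008,0,0,0,0,0],[0.012,0,0.015,0,0,0],[0.012,0,0.03,0,0,0],[0.012,0,0.038,0,0,0],[0.012,0,0.038,0,0,0]]'>/dev/null;python3 -m inch '[[0,0,0,0,0,0],[0,0,0,0,0,0],[0,0,0,0,0,0]]';python3 -c "
from h import *
show();tool((530.8,83.3,234))"
```

```text
time: 44.65
tcp_pos: [531.0, 82.8, 248.7]
tcp_rot: [-0.0, 0.687, 0.727, 0.0]
contact_force: [0.4, -0.3, -1.1]
finger_gap: 48.2
finger_force: 62.8
t 44.65 tcp [531.   82.8 248.7] x [-0.057  0.998  0.001] y [0.998 0.057 0.   ] z [ 0.     0.001 -1.   ] F [ 0.4 -0.3 -1.1] gap 48.2 62.8 q [ 0.15  0.27 -0.07  1.22  0.    1.67]
tool shift m [ 0.0005 -0.0002  0.0147]
```

```bash
python3 -m inch '[[0,0,0.004,0,0,0],[0,0,0.008,0,0,0],[0,0,0.012,0,0,0],[0,0,0.016,0,0,0],[0,0,0.018,0,0,0]]';python3 -m inch '[[0,0,0.0015,0,0,0],[0,0,0.003,0,0,0],[0,0,0.0045,0,0,0],[0,0,0.0045,0,0,0]]'
```

```text
time: 45.15
tcp_pos: [530.1, 83.0, 229.3]
tcp_rot: [-0.001, 0.687, 0.727, -0.001]
contact_force: [-0.2, -0.7, -2.7]
finger_gap: 48.1
finger_force: 62.8
time: 45.55
tcp_pos: [530.4, 83.0, 225.3]
tcp_rot: [-0.001, 0.687, 0.727, -0.0]
contact_force: [-0.1, -0.1, -1.1]
finger_gap: 48.3
finger_force: 62.8
```

```bash
python3 -m inch '[[0,0,0.001,0,0,0],[0,0,0.002,0,0,0],[0,0,0.0027,0,0,0],[0,0,0.0027,0,0,0]]'; python3 -m inch '[[0,0,0,0,0,0],[0,0,0,0,0,0],[0,0,0,0,0,0],[0,0,0,0,0,0],[0,0,0,0,0,0]]' 0.0854 >/dev/null;python3 -m inch '[[0,0,-0.02,0,0,0],[0,0,-0.06,0,0,0],[0,0,-0.085,0,0,0],[-0.035,-0.02,-0.085,0,0,0],[-0.075,-0.06,-0.085,0,0,0]]';python3 -m inch '[[-0.045,-0.02,0,0,0,0],[-0.09,-0.04,0,0,0,0],[-0.135,-0.06,0,0,0,0],[-0.175,-0.08,0,0,0,0],[-0.215,-0.1,0,0,0,0]]'>/dev/null;python3 -m inch '[[0,0,0,0,0,0],[0,0,0,0,0,0],[0,0,0,0,0,0]]'>/dev/null;python3 -c "
from h import *
show();shot('scene','s12');shot('top','t12')
a=cv2.imread('pics/s12.png')[90:290,220:420];b=cv2.imread('pics/t12.png')[140:240,225:325]
cv2.imwrite('pics/c12.png',np.hstack([cv2.resize(i,(400,400),interpolation=2) for i in(a,b)]))"
```

```text
time: 45.95
tcp_pos: [530.7, 83.0, 223.4]
tcp_rot: [-0.0, 0.687, 0.727, 0.0]
contact_force: [-0.2, 0.2, 2.4]
finger_gap: 48.2
finger_force: 63.3
time: 46.95
tcp_pos: [481.4, 9.3, 308.3]
tcp_rot: [0.001, 0.686, 0.728, 0.001]
contact_force: [-0.0, -1.3, -0.2]
finger_gap: 85.7
finger_force: 0.0
t 47.75 tcp [ 392.1 -210.2  307.7] x [-0.058  0.998  0.001] y [ 0.998  0.058 -0.001] z [-0.001  0.001 -1.   ] F [ 0.1 -0.3 -0.4] gap 85.6 0.0 q [-0.49  0.1  -0.14  1.33  0.    1.02]
```

View pics/c12.png

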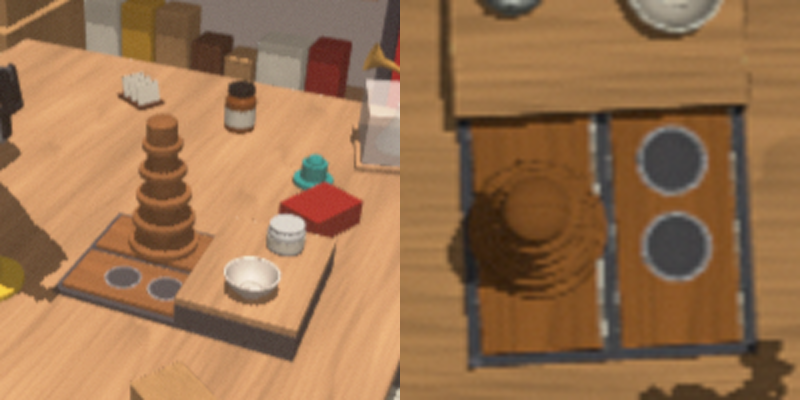

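The stand is upright, with four tiers and the cap stacked in order. Both boards are against the stop and the bystanders look untouched.

```bash
python3 -c "
from cell import arm
print(arm.close_job())"
```

```text
the job is handed in; nothing more can be done
None
```

Job handed in at about 48 s: both boards are up against the stop and the stand is built (large, medium, small, tiny, cap), each piece read fully home when seated; the hand-in returned no verdict.

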